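# Reset the spectrometer behind its push-latch cover

### The arm

A 6-joint arm with a two-finger parallel gripper is mounted at the origin on the work surface. World frame = base frame: x ahead of the robot, y to its left, z up, the work surface at z = 0. Lengths are in mm, angles in rad, forces in N, time in s.
With the tool pointing down it reaches from about 350 to 725 mm from the base axis. Payload 6 kg.
Tool frame: the origin (TCP) lies between the finger pads; the fingertips stand 25 mm ahead of it and the grasp point (between the pads) lies 6 mm ahead of it (tips_ahead is the distance from the TCP to the fingertips, in mm); y points along the fingers, z is the direction in which the jaws open and shut, and the axes are right-handed (so a half turn about y gives the same grasp; the last joint's range is limited). The gripper opens to 85 mm and grips with 20 to 120 N. Pads are 22 mm wide; open, the fingers measure 114 mm over their backs; the gripper's body (76 mm by 85 mm) begins 54 mm behind the grasp point. The pads swing forward as they close: fully open they stand 13 mm farther back than shut.
Start: joints at [1.452, 0.04, 0.085, 0, -1.615, -0.334], TCP at [262.463, 539.525, 232.561] pointing down, gripper open.
Joint ranges: [-2.56, 2.56], [-1.29, 2.01], [-1.08, 1.49], [-3.29, 1.98], [-2.81, -0.18], [-2.99, 2.99]. Speed limits (rad/s): [2.57, 2.57, 3.01, 3.14, 3.14, 3.14].

### API

Orientations are given as a unit quaternion [w, x, y, z].
In Python, from bench import get_obs, grab_frame, camera_model, job_done, tips_ahead gives the robot as it stands. The module is installed in compiled form; this text tells all that it offers.
- The arm moves only by the tool jog_arm, never from a script. Its argument "commands" is one flat list of numbers, 4 for each row, row after row: the shift along the tool's x, y, z in m, then the turn about the tool's y in rad. In form: [dx, dy, dz, twist, dx, dy, dz, twist, ...]. A call has 1 to 5 rows; each row shifts and turns the pose as measured when the row begins, along the tool's axes as they then stand; what a row does not reach is not made up. A row lasts 1/8 s, in which the tool goes at most 62.5 mm and 10.7 degrees, less where a joint would pass 70% of its speed; a pose out of reach is approached as far as the arm can. A call with a gripper value outside its range is refused whole. "grip" is the closure, from -1 (fully open) to 1 (shut), set as the call begins (left out, the last holds). The fingers move at their own pace and stop on an object; "squeeze" is the grip in N (left out, the last holds). Time passes only in rows, so rows that do not move let the fingers close. It gives the time, the measured TCP pose, the force and the opening at its end, in the units of the state.
- get_obs(): the state, without advancing time (a new reading comes with each control period).
- grab_frame(name): name is "scene" or "top" or "wrist"; returns (picture, depth): 400x640x3 uint8, red, green, blue; 400x640 float32, mm along the optical axis (not along the pixel's ray), 0 where there is no reading.
- camera_model(name): a dict with "fx", "fy", "cx", "cy" (pixels), "cam_to_world" (4x4, takes a point from camera to world coordinates). Camera axes: x right, y down, z forward; pixel columns grow to the right and rows downward; lengths in mm; the calibration is good to about 2 mm. A picture is of the moment at which its call begins: read the wrist's pose just before it. camera_model takes no time and is no camera call; for the wrist camera it gives the pose at the moment of the call.
- job_done(): hands the job in, once; it reports no verdict.
The state is a dict: "time_s": time; "joints": joint angles; "dq": joint speeds; "tau": joint torques, N m; "tcp_pos": TCP position; "eef_rot": TCP orientation; "ft_force": force on the tool from outside, world axes, zero at the start; "wrist_torque": the same for the moment, N m; "width": finger opening in mm.
Only numpy, scipy, OpenCV 4.12 (cv2) and the standard library are available. Lean on these libraries where they do the work, as an engineer would, in place of code of your own. Each camera call takes 0.05 s, during which the arm holds its last target. There are 200 camera calls.

### The job

Press down on the front of the spectrometer's closed cover and let go so that it pops open, push the round reset button inside the bay all the way in with a fingertip, then press the cover down again until it latches and stays shut, flush with the housing. Only touch, press and push: do not grasp or lift anything, do not grip the cover or pry it up from underneath, and leave the things standing around the instrument where they are.

Things in the scene. Friction and masses are not known exactly. Their poses are not given: they have to be found in the camera images.
- instrument: fixed white bench spectrometer 338 (x) by 360 mm; origin: centre of its underside; -x is its front, facing the robot. Front part 120 mm high; rear (x over 35 mm) 142 mm, with a clamp tower 245 mm high at x 145, y -45 mm. In the front part a bay, x -138 to -20, y -71 to 71 mm, floor 66 mm above the bench, lies under the grey cover; the button is in it at x -108, y -22 mm
- cover_mark (a point): black touch mark 22 mm across on the cover's outer face, on its middle line, 22 mm from its front edge; z = outer normal (up when shut), x points to the hinge 90 mm away. Cover: flat grey plate 112 mm from hinge to front edge, 132 mm wide, 8 mm thick; shut, its face is flush with the housing's top, 120 mm above the bench. A latch tongue stands 28 mm out of its underside, 42 mm to +y of the mark
- cover_hinge (a point): middle of the cover's hinge line, at the bay's far side from the robot, 4 mm below the outer face (half the thickness); turns with the cover, y along the hinge; with the cover shut its axes are those of the instrument
- cover (a joint): cover angle, rad: 0 shut, latched, flush; 1.2 fully open (stop), front edge up; -0.094 pressed in to the stop, 8.5 mm below flush at the mark. Push-push latch: pressed in past -0.075 and let go, a damped spring swings it to 1.2 in about 1 s and keeps it there. Swung down and pressed past -0.075 it latches, returning to about 0; pressed less it springs open. Takes 4 to 8 N at the mark, more if fast
- reset_top (a point): centre of the top of the white reset button, 30 mm across, in the bay, moves with the button; z up; 32 mm below the rim of the bay and 30 mm behind the bay's front wall
- reset (a joint): travel of the reset button, m: 0 = out, 0.006 = fully in (about 5 N); springs back
- pipette_rest: loose blue comb-shaped pipette rest 50 x 100 x 42 mm, standing on the bench; origin at the centre of its underside; not part of the job
- cup: loose small white paper cup, 56 mm across, 35 mm high, on the bench; origin at the centre of its underside; not part of the job
- reagent: loose amber jar with white cap, 50 mm across, 85 mm high, on the bench; origin at the centre of its underside; not part of the job

How it is judged:
By the outcome, as a careful person would: the job done as asked, in the order asked, and still so for the second after the job is handed in, with the robot touching nothing.
It also fails if it takes over 51 s, if anything falls off the work surface, if the arm or the gripper's body presses on something with over 40 N, if the wrist force passes 120 N, or if a joint passes its speed limit or range.

## Working session

There is one attempt and no reset: what is moved stays moved. The work goes in short steps, Python scripts to look and compute and a tool call to move; the robot and the scene stay as the last step left them, time stands still between calls to the robot, and variables do not carry over. Pictures are saved under pics/ and viewed, about 8 in all and at most 12, crops included, and the job is handed in when it is done.

Besides the shell and the picture viewer there is one more tool, called after "Request:" as a command line: name --argument value ..., lists and objects as JSON in quotes. jog_arm: Moves the arm, as the interface text tells. Its arguments: {"type":"object","properties":{"commands":{"type":"array","items":{"type":"number"}},"grip":{"type":"number"},"squeeze":{"type":"number"}},"required":["commands"]}

```bash
mkdir -p pics; cat > h.py <<'E'
import numpy as np,cv2
from bench import *
from scipy.spatial.transform import Rotation as R
def snap(n,f):
    p,d=grab_frame(n); m=camera_model(n); cv2.imwrite(f'pics/{f}.png',p[:,:,::-1]); np.savez(f'pics/{f}.npz',p=p,d=d,T=m['cam_to_world'],k=[m['fx'],m['fy'],m['cx'],m['cy']]); return p
def pt(f,u,v,r=2):
    z=np.load(f'pics/{f}.npz'); fx,fy,cx,cy=z['k']; w=z['d'][v-r:v+r+1,u-r:u+r+1]; D=np.median(w[w>0])
    return (z['T']@[(u-cx)/fx*D,(v-cy)/fy*D,D,1])[:3]
def rot():
    w,x,y,z=get_obs()['eef_rot']; return R.from_quat([x,y,z,w]).as_matrix()
def st():
    o=get_obs(); print({k:np.round(o[k],3) for k in('time_s','joints','tcp_pos','ft_force','width')}); print(np.round(rot(),3))
E
python3 - <<'E'
from h import *
st(); print(tips_ahead) if not callable(tips_ahead) else print(tips_ahead())
snap('scene','s1'); snap('top','t1')
a=cv2.imread('pics/s1.png');b=cv2.imread('pics/t1.png')
E
```

```text
{'time_s': np.float64(0.0), 'joints': array([ 1.452,  0.041,  0.084, -0.   , -1.615, -0.334]), 'tcp_pos': array([262.28 , 539.284, 231.575]), 'ft_force': array([-0.354, -0.184, -0.27 ]), 'width': np.float64(85.374)}
[[-0.899 -0.001 -0.437]
 [ 0.437 -0.002 -0.899]
 [-0.    -1.     0.002]]
25.0
```

View pics/t1.png

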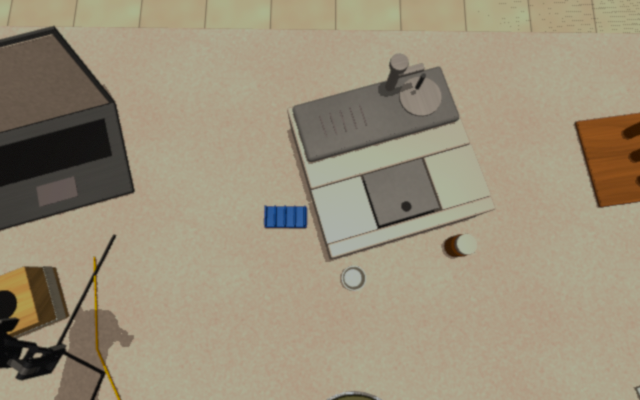

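View pics/s1.png

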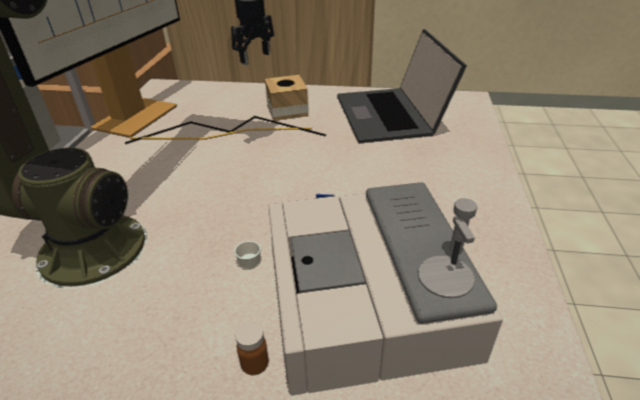

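```bash
python3 - <<'E'
from h import *
for n,f,ps in(('top','t1',[(406,206),(366,178),(427,160),(436,205),(378,224),(332,254),(492,208)]),('scene','s1',[(307,260),(296,240),(302,287),(353,233),(362,283)])):
    for p in ps: print(f,p,np.round(pt(f,*p,r=1),1))
E
```

```text
t1 (406, 206) [ 507.4 -100.   124. ]
t1 (366, 178) [567.  -18.2 121.7]
t1 (427, 160) [ 607.4 -148.6  122.9]
t1 (436, 205) [ 510.4 -163.1  122.2]
t1 (378, 224) [470.3 -42.2 116.7]
t1 (332, 254) [407.7  53.3 120.8]
t1 (492, 208) [ 505.3 -280.1  121. ]
s1 (307, 260) [ 508.1 -101.9  122.1]
s1 (296, 240) [479.3 -52.3 121.9]
s1 (302, 287) [ 509.6 -163.9  120.8]
s1 (353, 233) [583.1 -17.5 118.7]
s1 (362, 283) [ 608.  -139.2  115.8]
```

Request:
jog_arm --commands '[-0.045,0,0.042,0,-0.045,0,0.042,0,-0.045,0,0.042,0,-0.045,0,0.042,0,-0.045,0,0.042,0]' --grip 1 --squeeze 20

```text
time_s: 0.72
tcp_pos: [372.6, 248.0, 228.0]
eef_rot: [0.157, -0.156, -0.686, 0.693]
ft_force: [0.9, -1.0, 0.3]
width: 0.3
```

Request:
jog_arm --commands '[0,0,0,-0.18,0,0,0,-0.18,0,0,0,-0.18,0,0,0,-0.18]'

```text
time_s: 1.23
tcp_pos: [373.6, 243.3, 227.8]
eef_rot: [-0.1, 0.103, -0.697, 0.702]
ft_force: [-0.6, 0.5, -0.2]
width: -0.3
```

```bash
cat >> h.py <<'E'
M=np.array([507.7,-101,120.]); X=np.array([.960,.281,0]); Y=np.array([-.281,.960,0]); Z=np.array([0,0,1.])
def go(p,ta=None):
    "shift in tool axes (mm) bringing the fingertips to p; twist to align tool x with -X"
    Rm=rot(); o=get_obs(); ta=tips_ahead() if callable(tips_ahead) else tips_ahead
    tip=np.array(o['tcp_pos'])+ta*Rm[:,1]; print('tips',np.round(tip,1),ta,'F',np.round(o['ft_force'],1),'t',round(float(o['time_s']),2))
    a=Rm.T@(-X); print('shift mm',np.round(Rm.T@(np.array(p)-tip),1),'twist',round(float(np.arctan2(-a[2],a[0])),3),'down err',np.round(Rm[:,1],3))
E
python3 -c "
from h import *
st(); go(M+60*Z)"
```

```text
{'time_s': np.float64(1.225), 'joints': array([ 1.035e+00, -3.740e-01, -2.890e-01,  1.000e-03, -1.665e+00,
        8.250e-01]), 'tcp_pos': array([373.613, 243.319, 227.819]), 'ft_force': array([-0.561,  0.539, -0.152]), 'width': np.float64(-0.258)}
[[-0.959 -0.004  0.285]
 [-0.285 -0.008 -0.959]
 [ 0.006 -1.     0.007]]
tips [373.5 243.1 202.8] 25.0 F [-0.6  0.5 -0.2] t 1.23
shift mm [-30.8  25.1 367.9] twist 0.004 down err [-0.004 -0.008 -1.   ]
```

Request:
jog_arm --commands '[-0.005,0,0.06,0,-0.005,0,0.06,0,-0.005,0,0.06,0,-0.005,0,0.06,0,-0.005,0,0.06,0]'

```text
time_s: 1.85
tcp_pos: [485.2, -41.2, 227.9]
eef_rot: [-0.104, 0.108, -0.697, 0.702]
ft_force: [1.2, 0.4, 0.7]
width: -0.2
```

```bash
python3 -c "
from h import *
go(M+60*Z); snap('wrist','w1')"
```

```text
tips [485.  -41.4 202.9] 25.0 F [1.2 0.4 0.7] t 1.85
shift mm [-4.1 23.3 63.5] twist 0.017 down err [-0.005 -0.008 -1.   ]
```

View pics/w1.png

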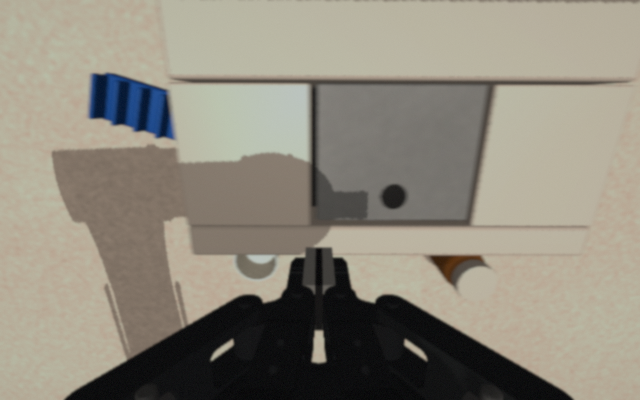

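```bash
python3 - <<'E'
from h import *
m=camera_model('wrist')['cam_to_world']; Rm=rot(); o=get_obs()
print('cam in tool',np.round(Rm.T@(m[:3,3]-o['tcp_pos']),1),'axis',np.round(Rm.T@m[:3,2],2), np.round(o['joints'],2))
for p in [(394,196),(317,220),(470,220),(490,88),(316,86),(192,226),(588,226)]: print(p,np.round(pt('w1',*p,r=1),1))
E
```

```text
cam in tool [ -79.3 -140.8    0.3] axis [ 0.31  0.95 -0.  ] [ 0.32 -0.26 -0.2   0.01 -1.64  1.54]
(394, 196) [ 508.  -108.6  120.6]
(317, 220) [462.9 -53.9 106.8]
(470, 220) [ 506.1 -181.8  118.4]
(490, 88) [ 610.4 -149.7  115.8]
(316, 86) [572.5 -20.1 118.4]
(192, 226) [429.5  51.8 116.8]
(588, 226) [ 5.16e+02 -4.10e+02  4.00e-01]
```

Request:
jog_arm --commands '[-0.002,0,0.055,0,0,0,0,0.18,0,0,0,0.18,0,0,0,0.18,0,0,0,0.18]'

```text
time_s: 2.52
tcp_pos: [503.3, -104.0, 224.3]
eef_rot: [0.162, -0.155, -0.685, 0.694]
ft_force: [-0.0, 0.3, -0.9]
width: 0.0
```

Request:
jog_arm --commands '[0,0,0,0.18,0,0,0,0.18,0,0,0,0.18,0,0,0,0.18,0,0,0,0.18]'

```text
time_s: 3.15
tcp_pos: [502.2, -103.4, 221.8]
eef_rot: [0.453, -0.448, -0.538, 0.551]
ft_force: [-0.2, -0.4, 0.2]
width: -0.1
```

Request:
jog_arm --commands '[0,0,0,0.18,0,0,0,0.18,0,0,0,0.18,0,0,0,0.18,0,0,0,0.18]'

```text
time_s: 3.78
tcp_pos: [501.2, -102.7, 219.4]
eef_rot: [0.647, -0.647, -0.276, 0.293]
ft_force: [-0.2, -0.0, -1.0]
width: 0.1
```

Request:
jog_arm --commands '[0,0,0,0.18,0,0,0,0.18,0,0,0,0.18,0,0,0,0.1]'

```text
time_s: 4.28
tcp_pos: [500.4, -102.2, 217.5]
eef_rot: [-0.702, 0.707, 0.049, -0.068]
ft_force: [-0.3, -0.2, 0.3]
width: -0.3
```

```bash
sed -i 's/Rm.T@(-X)/Rm.T@X/' h.py; python3 -c "
from h import *
go(M+20*Z); print(get_obs()['joints'])"
```

```text
tips [ 499.7 -102.4  192.5] 25.0 F [-0.3 -0.2  0.3] t 4.28
shift mm [ 9.5 52.2  0.3] twist -0.119 down err [-0.025 -0.009 -1.   ]
[ 0.19618347 -0.17905226 -0.15237241  0.00363578 -1.62387628 -1.60110894]
```

Request:
jog_arm --commands '[0.005,0.025,0,-0.12,0.004,0.025,0,0,0,0,0,0]'

```text
time_s: 4.65
tcp_pos: [507.6, -100.3, 165.3]
eef_rot: [-0.698, 0.701, 0.092, -0.111]
ft_force: [-0.6, 0.3, 0.1]
width: -0.1
```

```bash
python3 -c "
from h import *
go(M); snap('wrist','w2')
for p in [(394,196)]: pass"
```

```text
tips [ 506.9 -100.5  140.3] 25.0 F [-0.6  0.3  0.1] t 4.65
shift mm [ 1.2 20.3 -0.7] twist 0.003 down err [-0.026 -0.008 -1.   ]
```

View pics/w2.png

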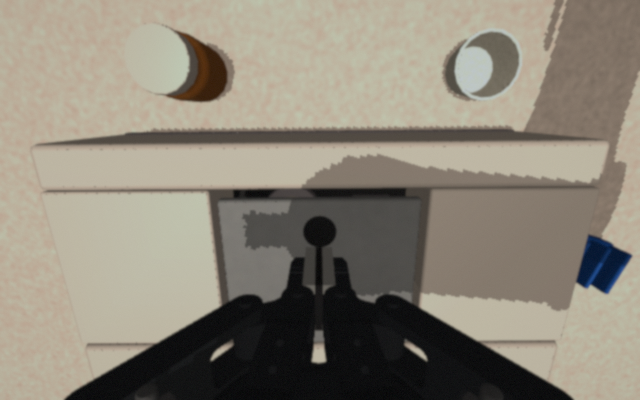

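```bash
python3 -c "
from h import *
for p in [(319,228),(218,205),(416,203),(45,195),(600,190)]: print(np.round(pt('w2',*p,r=1),1))"
```

```text
[ 504.9 -101.6  123.3]
[ 508.8 -168.5  121.4]
[471.2 -46.6 122.2]
[ 533.8 -276.6  120.8]
[427.4 181.3   0.9]
```

Request:
jog_arm --commands '[0.001,0.016,0,0,0,0,0,0]'

```text
time_s: 4.95
tcp_pos: [509.3, -100.3, 151.5]
eef_rot: [-0.698, 0.702, 0.093, -0.11]
ft_force: [0.1, -0.2, 0.8]
width: -0.1
```

Request:
jog_arm --commands '[-0.002,0.004,0,0,0,0.003,0,0,0,0.003,0,0,0,0.003,0,0]'

```text
time_s: 5.45
tcp_pos: [507.5, -101.2, 139.4]
eef_rot: [-0.698, 0.702, 0.094, -0.109]
ft_force: [0.7, -0.7, -0.3]
width: -0.2
```

```bash
python3 -c "
from h import *
go(M); snap('wrist','w3'); snap('scene','s3')
a=cv2.imread('pics/s3.png')[150:350,200:440]; b=cv2.imread('pics/w3.png')[150:350,150:390]
cv2.imwrite('pics/c3.png',cv2.resize(np.vstack([a,b]),None,fx=1.5,fy=1.5))
for p in [(225,230),(410,230)]: print(np.round(pt('w3',*p,r=1),1))"
```

```text
tips [ 507.  -101.4  114.4] 25.0 F [ 0.7 -0.7 -0.3] t 5.45
shift mm [ 0.6 -5.6  0.2] twist 0.003 down err [-0.019 -0.009 -1.   ]
[ 511.  -155.9  120.2]
[481.4 -54.9 119.8]
```

View pics/c3.png

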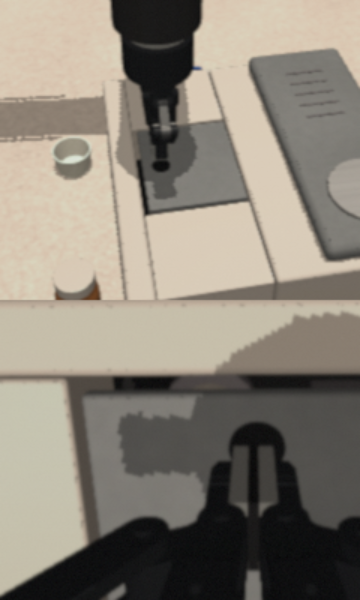

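The crop shows the fingertips right over the black mark and the cover still flush (about z 120). There is no contact force yet, so the tips are really a few mm higher than computed. I'll keep pressing slowly.

Request:
jog_arm --commands '[0,0.003,0,0,0,0.003,0,0]'

```text
time_s: 5.8
tcp_pos: [507.4, -101.2, 133.0]
eef_rot: [-0.698, 0.702, 0.094, -0.109]
ft_force: [0.1, 0.9, -0.3]
width: 0.2
```

Request:
jog_arm --commands '[0,0.003,0,0,0,0.001,0,0]'

```text
time_s: 6.05
tcp_pos: [507.1, -101.2, 128.4]
eef_rot: [-0.698, 0.702, 0.094, -0.109]
ft_force: [0.7, 0.0, 0.3]
width: 0.3
```

```bash
python3 -c "
from h import *
go(M); o=get_obs(); print(o['wrist_torque'],o['tau']); snap('wrist','w4'); snap('scene','s4')
b=cv2.imread('pics/w4.png')[150:350,150:450]; a=cv2.imread('pics/s4.png')[200:330,230:400]
cv2.imwrite('pics/c4.png',np.vstack([cv2.resize(b,(500,333)),cv2.resize(a,(500,260))]))
for p in [(235,225),(400,225),(235,260),(400,260)]: print(np.round(pt('w4',*p,r=1),1))"
```

```text
tips [ 506.6 -101.4  103.4] 25.0 F [0.7 0.  0.3] t 6.05
shift mm [  0.8 -16.6   0.1] twist 0.003 down err [-0.02  -0.009 -1.   ]
[ 0.02105358 -0.05452169  0.00455385] [ 5.31158585e-04 -2.66078335e+01  3.43814921e+01  6.87059462e+00
 -6.15967344e-02 -1.13106346e-06]
[ 501.1 -149.2  121.1]
[476.6 -66.  120.9]
[ 521.5 -145.1  120.3]
[495.8 -58.6 120.6]
```

View pics/c4.png

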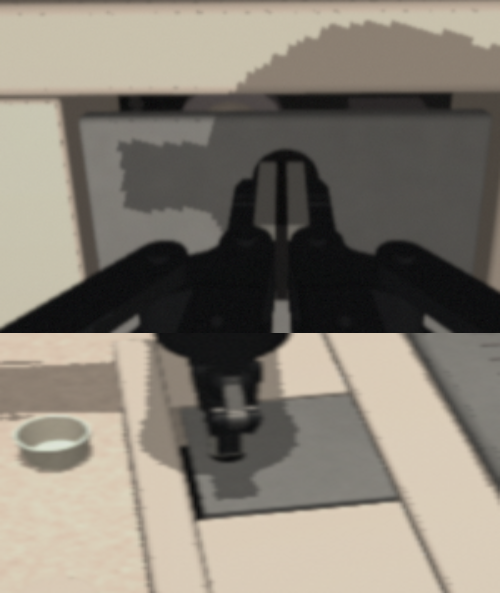

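```bash
python3 -c "
from h import *
for p in [(309,252),(309,258),(309,270),(331,255),(331,270),(309,290)]: print(p,np.round(pt('w4',*p,r=1),1))"
```

```text
(309, 252) [ 497.8 -109.2  136.2]
(309, 258) [ 497.5 -109.1  142.9]
(309, 270) [ 498.1 -108.6  152.7]
(331, 255) [494.7 -99.1 139.5]
(331, 270) [495.4 -99.4 152.8]
(309, 290) [ 496.9 -108.3  169.7]
```

Depth on the fingertips puts them at about z 132, not 103 as the nominal offset gives, so there are roughly 11 mm left. I'll trust the camera and the force reading and carry on in small steps.

Request:
jog_arm --commands '[0,0.003,0,0,0,0.003,0,0,0,0.002,0,0]'

```text
time_s: 6.52
tcp_pos: [507.3, -101.4, 121.0]
eef_rot: [-0.698, 0.702, 0.094, -0.109]
ft_force: [-2.3, 0.6, 4.7]
width: 0.0
```

Request:
jog_arm --commands '[0,0.002,0,0]'

```text
time_s: 6.65
tcp_pos: [507.3, -101.5, 119.5]
eef_rot: [-0.698, 0.702, 0.094, -0.108]
ft_force: [-2.5, 1.6, 4.2]
width: 0.3
```

Request:
jog_arm --commands '[0,0.002,0,0,0,0.002,0,0]'

```text
time_s: 6.9
tcp_pos: [507.2, -101.5, 115.9]
eef_rot: [-0.697, 0.702, 0.095, -0.108]
ft_force: [-3.5, 1.2, 3.6]
width: -0.3
```

Request:
jog_arm --commands '[0,0.002,0,0,0,0.002,0,0]'

```text
time_s: 7.15
tcp_pos: [507.5, -101.6, 113.3]
eef_rot: [-0.697, 0.702, 0.095, -0.108]
ft_force: [-8.0, 4.5, 16.3]
width: 0.2
```

Force rose to 16 N, so the cover is at its stop. I'll let go quickly, straight up.

Request:
jog_arm --commands '[0,-0.06,0,0,0,-0.06,0,0,0,-0.06,0,0,0,-0.06,0,0]'

```text
time_s: 7.65
tcp_pos: [510.7, -98.9, 350.6]
eef_rot: [-0.698, 0.701, 0.091, -0.112]
ft_force: [0.9, 0.2, 0.7]
width: -0.1
```

Request:
jog_arm --commands '[0,0,0,0,0,0,0,0,0,0,0,0,0,0,0,0]'

```text
time_s: 8.15
tcp_pos: [512.1, -98.9, 351.3]
eef_rot: [-0.698, 0.701, 0.092, -0.111]
ft_force: [-0.7, 0.1, -0.2]
width: 0.1
```

```bash
python3 -c "
from h import *
st(); go(M); snap('wrist','w5'); snap('scene','s5')
a=cv2.imread('pics/s5.png')[130:330,200:440]; b=cv2.imread('pics/w5.png')
cv2.imwrite('pics/c5.png',np.hstack([cv2.resize(a,(380,316)),cv2.resize(b,(420,262))[:, :] if 0 else cv2.copyMakeBorder(cv2.resize(b,(420,262)),0,54,0,0,0)]))"
```

```text
{'time_s': np.float64(8.15), 'joints': array([ 0.198, -0.1  ,  0.165,  0.004, -1.863, -1.48 ]), 'tcp_pos': array([512.089, -98.862, 351.296]), 'ft_force': array([-0.724,  0.071, -0.222]), 'width': np.float64(0.122)}
[[ 0.958 -0.026 -0.284]
 [ 0.284 -0.009  0.959]
 [-0.028 -1.    -0.001]]
tips [511.4 -99.1 326.3] 25.0 F [-0.7  0.1 -0.2] t 8.15
shift mm [  1.6 206.3  -0.6] twist 0.003 down err [-0.026 -0.009 -1.   ]
```

View pics/c5.png

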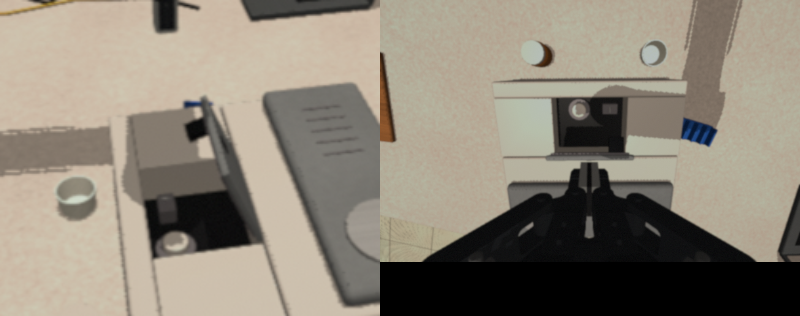

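The cover stands open. The white button shows at about (303,166) in the wrist picture and (312,283) in the scene picture.

```bash
python3 -c "
from h import *
for f,p in [('w5',(303,166)),('w5',(303,164)),('w5',(303,170)),('s5',(312,281)),('s5',(312,283))]: print(f,p,np.round(pt(f,*p,r=1),1))
z=np.load('pics/w5.npz');print(z['d'][150:186:3,288:320:3].round())
# cover edge top
for u in (270,300,340): print([np.round(pt('w5',u,v,r=1),0) for v in (232,236,239)])
print('pred', M+4*X-22*Y)"
```

```text
w5 (303, 166) [ 511.7 -121.2   87.5]
w5 (303, 164) [ 509.3 -121.9   86.8]
w5 (303, 170) [ 516.9 -119.7   87.7]
s5 (312, 281) [ 518.5 -118.9   87.6]
s5 (312, 283) [ 519.3 -124.1   88.1]
[[426. 424. 425. 427. 418. 419. 418. 425. 425. 425. 425.]
 [  0. 426. 417. 415. 414. 415. 415. 416. 418. 427. 427.]
 [428. 417. 416. 416. 416. 417. 415. 417. 416. 416. 428.]
 [429. 417. 417. 408. 408. 407. 408. 412. 418. 417. 429.]
 [418. 420. 410. 409. 410. 410. 407. 409. 413. 418. 418.]
 [419. 419. 410. 408. 409. 410. 409. 410. 409. 420. 420.]
 [421. 421. 411. 409. 410. 411. 412. 410. 410. 422. 421.]
 [422. 422. 414. 412. 412. 411. 411. 412. 412. 423. 421.]
 [436. 423. 417. 413. 412. 412. 412. 411. 423. 423. 425.]
 [438. 426. 425. 423. 415. 413. 415. 424. 426. 425. 438.]
 [438. 438. 437. 424. 424. 425. 426. 426. 427. 439. 438.]
 [439. 439. 439. 440. 439. 440. 439. 438. 439. 439. 439.]]
[array([ 615., -141.,   92.]), array([ 567., -134.,  212.]), array([ 566., -133.,  219.])]
[array([ 586., -102.,  135.]), array([ 558., -105.,  212.]), array([ 558., -105.,  219.])]
[array([563., -58., 158.]), array([545., -68., 216.]), array([547., -67., 220.])]
pred [ 517.722 -120.996  120.   ]
```

```bash
python3 -c "
from h import *
z=np.load('pics/w4.npz'); Rm=rot(); fx,fy,cx,cy=z['k']; T=z['T']; tcp=np.array([507.1,-101.2,128.4])
for v in range(244,400,12):
    row=[]
    for u in range(100,330,20):
        D=z['d'][v,u]
        q=(T@[(u-cx)/fx*D,(v-cy)/fy*D,D,1])[:3]-tcp
        row.append('%d/%d/%d'%(q@X,q@Y,q[2]) if D>0 else '--')
    print(v,row)
"
```

```text
244 ['-7/-118/-8', '-7/-108/-9', '-7/-97/-8', '-8/-85/-7', '-7/-75/-9', '-7/-64/-9', '-8/-53/-7', '-8/-42/-7', '-8/-31/-7', '-8/-21/-7', '-8/-10/-7', '-9/0/-6']
256 ['0/-120/-8', '0/-109/-8', '0/-97/-7', '0/-87/-8', '0/-76/-9', '4/-69/-19', '0/-54/-8', '0/-43/-8', '-1/-32/-7', '-1/-21/-7', '-1/-10/-8', '-11/0/12']
268 ['6/-121/-8', '6/-110/-8', '7/-100/-9', '6/-87/-7', '6/-77/-8', '11/-69/-16', '6/-54/-7', '6/-43/-7', '6/-32/-7', '6/-21/-7', '-6/-9/14', '-11/0/23']
280 ['14/-123/-9', '14/-112/-9', '14/-101/-9', '15/-90/-9', '14/-78/-8', '18/-70/-16', '13/-55/-8', '14/-44/-8', '13/-33/-7', '13/-22/-8', '-7/-8/26', '-11/0/32']
292 ['22/-125/-8', '22/-113/-8', '22/-102/-8', '22/-90/-8', '22/-79/-9', '24/-69/-12', '22/-56/-9', '20/-44/-7', '21/-33/-8', '21/-22/-8', '-12/-7/44', '-7/0/36']
304 ['29/-126/-8', '30/-115/-8', '30/-104/-9', '30/-92/-9', '30/-80/-9', '31/-69/-10', '30/-57/-9', '-12/-27/51', '-10/-21/48', '-11/-14/49', '-11/-6/49', '-1/0/36']
316 ['38/-128/-8', '37/-116/-8', '37/-104/-8', '38/-93/-9', '38/-81/-8', '39/-70/-9', '-11/-33/56', '-11/-26/56', '-7/-20/51', '-11/-13/56
[... 297 characters left out ...]
-16/-16/72', '-15/-11/71', '-16/-5/72', '54/0/-8']
352 ['64/-133/-8', '64/-121/-9', '-10/-51/71', '-10/-45/71', '-10/-40/70', '-8/-35/69', '64/-60/-8', '4/-28/54', '-16/-15/77', '-15/-10/76', '-14/-5/75', '63/0/-8']
364 ['73/-135/-8', '-11/-54/76', '-10/-48/75', '-10/-43/75', '-10/-38/75', '-5/-35/70', '8/-35/55', '7/-27/57', '-15/-15/80', '-16/-10/80', '-11/-5/76', '-8/0/73']
376 ['-10/-57/79', '-10/-52/79', '-11/-46/80', '-9/-42/78', '-5/-39/74', '-2/-35/71', '8/-33/61', '-8/-21/77', '-16/-14/84', '-15/-9/84', '-9/-5/78', '-9/0/78']
388 ['-10/-55/82', '-10/-50/83', '-10/-45/83', '-6/-42/79', '-1/-39/75', '2/-35/71', '8/-32/66', '-9/-20/82', '-14/-14/86', '-15/-9/87', '-9/-4/82', '-9/0/81']
```

The fingertips really end about level with the reported TCP, since contact came at TCP z of about 122. I'll use an offset of 0 and aim 6 mm to the front side of the button centre, to clear the open cover.

```bash
sed -i 's/ta=tips_ahead() if callable(tips_ahead) else tips_ahead/ta=0/' h.py; python3 -c "
from h import *
B=np.array([516.5,-121,88]); go(B-6*X+42*Z)"
```

```text
tips [512.1 -98.9 351.6] 0 F [ 0.3  0.2 -0.4] t 8.25
shift mm [ -2.  221.8 -22.2] twist 0.003 down err [-0.026 -0.009 -1.   ]
```

Request:
jog_arm --commands '[-0.006,0.02,-0.022,0,0,0.05,0,0,0,0.05,0,0,0,0.05,0,0,0,0.03,0,0]'

```text
time_s: 8.88
tcp_pos: [507.8, -124.6, 147.1]
eef_rot: [-0.698, 0.702, 0.093, -0.109]
ft_force: [0.0, -0.1, 0.4]
width: -0.2
```

```bash
python3 -c "
from h import *
B=np.array([516.5,-121,88]); go(B-6*X); snap('wrist','w6'); cv2.imwrite('pics/c6.png',cv2.imread('pics/w6.png')[100:400,120:520])"
```

```text
tips [ 507.8 -124.6  147.1] 0 F [ 0.  -0.1  0.4] t 8.88
shift mm [ 4.7 59.   1.1] twist 0.003 down err [-0.022 -0.009 -1.   ]
```

View pics/c6.png

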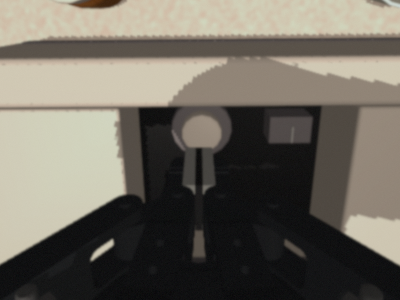

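Tips are in line with the button (centre at about (201,132) in the crop). Descending.

Request:
jog_arm --commands '[0.003,0.025,0.001,0,0.002,0.015,0,0,0,0.006,0,0]'

```text
time_s: 9.3
tcp_pos: [510.1, -122.6, 97.2]
eef_rot: [-0.698, 0.702, 0.092, -0.111]
ft_force: [-0.7, 0.7, 0.4]
width: -0.3
```

```bash
python3 -c "
from h import *
B=np.array([516.5,-121,88]); print(np.round(pt('w6',321,229,r=2),1)); go(B-6*X)"
```

```text
[ 509.3 -121.8   83.4]
tips [ 510.1 -122.6   97.2] 0 F [-0.7  0.7  0.4] t 9.3
shift mm [ 0.8  9.2 -0.3] twist 0.003 down err [-0.026 -0.009 -1.   ]
```

Request:
jog_arm --commands '[0,0.004,0,0,0,0.003,0,0,0,0.002,0,0]'

```text
time_s: 9.68
tcp_pos: [511.1, -122.8, 90.2]
eef_rot: [-0.698, 0.702, 0.093, -0.11]
ft_force: [-0.2, 0.1, -0.3]
width: 0.0
```

Request:
jog_arm --commands '[0,0.002,0,0,0,0.002,0,0]'

```text
time_s: 9.93
tcp_pos: [511.2, -122.9, 87.1]
eef_rot: [-0.698, 0.702, 0.093, -0.11]
ft_force: [-2.6, 1.1, 2.7]
width: -0.1
```

Request:
jog_arm --commands '[0,0.0015,0,0]'

```text
time_s: 10.05
tcp_pos: [511.2, -122.9, 85.9]
eef_rot: [-0.697, 0.702, 0.094, -0.109]
ft_force: [-1.2, 0.5, 2.9]
width: -0.5
```

Request:
jog_arm --commands '[0,0.002,0,0,0,0.002,0,0]'

```text
time_s: 10.3
tcp_pos: [511.3, -123.0, 83.3]
eef_rot: [-0.697, 0.702, 0.094, -0.109]
ft_force: [-7.1, 5.1, 13.8]
width: -0.1
```

Request:
jog_arm --commands '[0,0.002,0,0]'

```text
time_s: 10.42
tcp_pos: [511.4, -123.0, 83.3]
eef_rot: [-0.697, 0.702, 0.094, -0.109]
ft_force: [-9.3, 5.1, 16.9]
width: 0.0
```

Request:
jog_arm --commands '[0,0.002,0,0]'

```text
time_s: 10.55
tcp_pos: [511.4, -123.0, 83.3]
eef_rot: [-0.697, 0.703, 0.095, -0.109]
ft_force: [-7.6, 3.6, 14.0]
width: 0.1
```

Button bottomed after about 6 mm with 14 to 17 N. Now up, then round behind the open cover.

Request:
jog_arm --commands '[0,-0.05,0,0,-0.002,-0.06,0,0,-0.002,-0.06,0,0,0,-0.05,0,0]'

```text
time_s: 11.05
tcp_pos: [510.6, -121.6, 303.0]
eef_rot: [-0.697, 0.702, 0.092, -0.112]
ft_force: [0.4, 0.6, 0.3]
width: 0.0
```

```bash
python3 -c "
from h import *
go(M+88*X+170*Z); snap('scene','s7')
print(np.round(pt('s7',312,282,r=1),1))"
```

```text
tips [ 510.6 -121.6  303. ] 0 F [0.4 0.6 0.3] t 11.05
shift mm [91.5 10.3 20.2] twist 0.005 down err [-0.028 -0.01  -1.   ]
[ 518.9 -121.9   88.3]
```

Request:
jog_arm --commands '[0.045,0,0.01,0,0.045,0,0.01,0,0,0.03,0,0,0,0.03,0,0]'

```text
time_s: 11.6
tcp_pos: [597.2, -77.1, 249.6]
eef_rot: [-0.696, 0.703, 0.098, -0.105]
ft_force: [-0.5, -0.2, -0.9]
width: 0.3
```

```bash
python3 -c "
from h import *
go(M+68.5*X+92*Z); snap('scene','s8'); a=cv2.imread('pics/s8.png')[100:340,220:460]; cv2.imwrite('pics/c8.png',cv2.resize(a,(500,500)))"
```

```text
tips [597.2 -77.1 249.6] 0 F [-0.5 -0.2 -0.9] t 11.6
shift mm [-23.7  37.9   2.6] twist 0.003 down err [-0.009 -0.012 -1.   ]
```

View pics/c8.png

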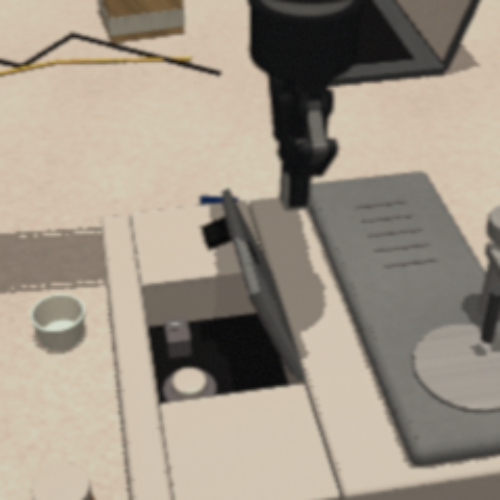

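The closed fingers hang behind the open cover, over the hinge area, clear of everything. Descend, then push the edge forward.

Request:
jog_arm --commands '[0,0.02,0.003,0,-0.002,0.018,0,0,-0.01,0,0,0,-0.01,0,0,0]'

```text
time_s: 12.15
tcp_pos: [572.7, -80.9, 204.9]
eef_rot: [-0.697, 0.703, 0.095, -0.108]
ft_force: [2.1, -0.4, 0.6]
width: 0.2
```

```bash
python3 -c "
from h import *
go(M+50*X+84*Z)"
```

```text
tips [572.7 -80.9 204.9] 0 F [ 2.1 -0.4  0.6] t 12.15
shift mm [-18.    1.3  -0.9] twist 0.003 down err [-0.017 -0.012 -1.   ]
```

Request:
jog_arm --commands '[-0.009,0.001,0,0,-0.009,0.003,0,0,-0.008,0.005,0,0]'

```text
time_s: 12.52
tcp_pos: [547.4, -88.7, 199.3]
eef_rot: [-0.697, 0.703, 0.097, -0.105]
ft_force: [2.6, 0.3, -0.4]
width: -0.1
```

```bash
python3 -c "
from h import *
go(M+34*X+72*Z)"
```

```text
tips [547.4 -88.7 199.3] 0 F [ 2.6  0.3 -0.4] t 12.53
shift mm [-7.5  7.4 -0.6] twist 0.003 down err [-0.01  -0.011 -1.   ]
```

Request:
jog_arm --commands '[-0.008,0.009,0,0,-0.007,0.008,0,0,-0.007,0.008,0,0,-0.006,0.009,0,0]'

```text
time_s: 13.02
tcp_pos: [518.9, -97.7, 165.0]
eef_rot: [-0.696, 0.703, 0.099, -0.104]
ft_force: [3.8, 1.9, 1.5]
width: -0.4
```

```bash
python3 -c "
from h import *
go(M+10.5*X+40*Z)"
```

```text
tips [518.9 -97.7 165. ] 0 F [3.8 1.9 1.5] t 13.03
shift mm [-1.2  5.   0.1] twist 0.003 down err [-0.006 -0.011 -1.   ]
```

Tracking well. Continue down the arc.

Request:
jog_arm --commands '[-0.002,0.008,0,0,-0.002,0.008,0,0,-0.002,0.008,0,0,-0.001,0.006,0,0]'

```text
time_s: 13.52
tcp_pos: [509.8, -100.9, 132.6]
eef_rot: [-0.696, 0.703, 0.097, -0.105]
ft_force: [-0.6, 1.2, 3.7]
width: -0.0
```

```bash
python3 -c "
from h import *
go(M+1*X+2*Z)"
```

```text
tips [ 509.8 -100.9  132.6] 0 F [-0.6  1.2  3.7] t 13.53
shift mm [-0.9 10.6  0.6] twist 0.002 down err [-0.011 -0.012 -1.   ]
```

Request:
jog_arm --commands '[-0.001,0.004,0,0,0,0.004,0,0,0,0.003,0,0,0,0.003,0,0]'

```text
time_s: 14.02
tcp_pos: [508.6, -101.3, 117.7]
eef_rot: [-0.696, 0.703, 0.097, -0.106]
ft_force: [-1.8, 1.3, 3.9]
width: -0.2
```

Request:
jog_arm --commands '[0,0.003,0,0,0,0.002,0,0]'

```text
time_s: 14.28
tcp_pos: [508.8, -101.4, 113.5]
eef_rot: [-0.696, 0.704, 0.097, -0.105]
ft_force: [-5.6, 4.6, 13.6]
width: -0.0
```

Request:
jog_arm --commands '[0,0.002,0,0]'

```text
time_s: 14.4
tcp_pos: [508.9, -101.5, 113.4]
eef_rot: [-0.696, 0.704, 0.098, -0.105]
ft_force: [-8.3, 5.0, 16.7]
width: -0.0
```

At the stop again (16.7 N, same height as before). Release slowly at first, then up.

Request:
jog_arm --commands '[0,-0.004,0,0,0,-0.006,0,0,0,-0.01,0,0,0,-0.04,0,0,0,-0.05,0,0]'

```text
time_s: 15.02
tcp_pos: [507.9, -99.9, 220.7]
eef_rot: [-0.696, 0.703, 0.094, -0.109]
ft_force: [0.8, 0.1, 1.0]
width: 0.2
```

Request:
jog_arm --commands '[0,-0.05,0,0,0,0,0,0,0,0,0,0,0,0,0,0,0,0,0,0]'

```text
time_s: 15.65
tcp_pos: [509.7, -99.5, 274.4]
eef_rot: [-0.696, 0.703, 0.095, -0.107]
ft_force: [0.3, -0.8, -0.4]
width: -0.1
```

```bash
python3 -c "
from h import *
go(M); snap('scene','s9'); snap('top','t9')
for p in [(307,260),(297,242),(304,283),(350,240),(285,260)]: print(np.round(pt('s9',*p,r=1),1))
a=cv2.imread('pics/s9.png')[150:400,200:500]; b=cv2.imread('pics/t9.png')[150:300,240:500]
cv2.imwrite('pics/c9.png',np.vstack([cv2.resize(a,(420,350)),cv2.resize(b,(420,242))]))"
```

```text
tips [509.7 -99.5 274.4] 0 F [ 0.3 -0.8 -0.4] t 15.65
shift mm [  0.6 154.4   0.3] twist 0.002 down err [-0.016 -0.012 -1.   ]
[ 508.  -101.6  121.8]
[481.8 -56.2 120.7]
[ 511.6 -155.3  121.4]
[579.2 -38.9 119.8]
[ 468.7 -104.3  120.1]
```

View pics/c9.png

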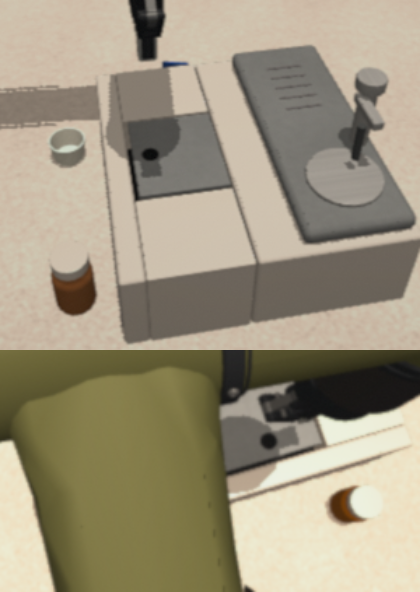

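The cover is shut and flush at z 120 to 122 against 120 for the housing. The arm is clear, and the cup and jar haven't moved.

```bash
python3 -c "
from h import *
print(job_done())"
```

```text
the job is handed in; nothing more can be done
None
```

The job is done and handed in at about 15.7 s of the 51 s allowed. The three steps were carried out in the order asked:

1. **Open:** I pressed the cover at the mark down to its stop (about 16 N) and let go. It popped fully open.
2. **Reset:** I pushed the button with the closed fingertips until it bottomed after about 6 mm (14 to 17 N). It sprang back afterwards.
3. **Close:** I swung the cover down from behind with the fingertips, pressed it to its stop (about 17 N) and released it.

**Last checks:**
- The cover measured z 120 to 122 mm against about 120 mm for the housing, so it was flush, about 1 s after I released it.
- The arm was clear, with no contact force.
- In the last pictures the cup, jar and pipette rest were where they had been. Only a corner of the rest was in view, so that is a weaker check.

**One disagreement:** the nominal 25 mm from TCP to fingertips did not match. Contact force and the wrist camera's depth both put the closed tips about level with the reported TCP, so I worked from those instead.

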